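Shut the control box and lock its quarter-turn stud

ROBOT

A 7-joint arm with a two-finger parallel gripper is mounted at the origin on a cart in front of the work surface, level with it; the furniture and walls round the work are solid. World frame = base frame: x ahead of the robot, y to its left, z up, the work surface at z = 0. Lengths are in m, angles in rad, forces in N, time in s.
With the tool pointing down it reaches from about 0.35 to 0.9 m from the base axis. Payload 19.9 kg.
Tool frame: the origin (TCP) lies midway between the tips of the shut fingers; the grasp point (between the pads) lies 19 mm behind it; z points along the fingers, y is the line along which they close (so a half turn about z gives the same grasp; the last joint's range is limited). The gripper opens to 85 mm and grips with 20 to 120 N. Pads are 22 mm wide; open, the fingers measure 114 mm over their backs; the gripper's body (76 mm by 85 mm) begins 54 mm behind the grasp point. The pads swing forward as they close: fully open they stand 13 mm farther back than shut.
Start: joints at [-1.147, 0.417, -0.01, 1.614, 0.005, 1.111, -0.053], TCP at [0.28, 0.559, 0.231] pointing down, gripper open.
Joint ranges: [-2.81, 2.81], [-0.39, 2.02], [-1.27, 1.25], [0.06, 2.57], [-1.19, 4.33], [0.19, 2], [-2.82, 2.82]. Speed limits (rad/s): [1.89, 1.89, 2.39, 2.39, 3.01, 3.01, 3.01].

INTERFACE

Orientations are given as a rotation vector (axis times angle).
In Python, from bench import manip, grab_frame, order gives the robot as it stands.
- The arm moves only by the tool servo_tool, never from a script. Its argument "rows" is a list of rows, each a list of 3 entries, a list of its own where there are three numbers: the shift along the tool's x, y, z in mm, then the turn, a rotation vector about the tool's x, y, z in degrees, then the closure, from -1 (fully open) to 1 (shut), so that 0 is half open. A call has 1 to 20 rows; each row shifts and turns the commanded pose from where the row before left it, along the tool's axes as they then stand; what a row does not reach is not made up. A row lasts 1/12 s, in which the tool goes at most 41.7 mm and 7.16 degrees, less where a joint would pass 70% of its speed; a pose out of reach is approached as far as the arm can. A call with a gripper value outside its range is refused whole. The fingers move at their own pace and stop on an object; "newtons" is the grip in N (left out, the last holds). Time passes only in rows, so rows that do not move let the fingers close. It gives the time, the measured TCP pose, the force, the opening and the grip force at its end, in the units of the state.
- manip.observe(): the state, without advancing time (a new reading comes with each control period).
- grab_frame(name): name is "side" or "top" or "wrist"; returns a dict with "frame" (400x640x3 uint8, red, green, blue), "depth" (400x640 float32, m along the optical axis (not along the pixel's ray), 0 where there is no reading), "fx", "fy", "cx", "cy" (pixels), "D" ([k1, k2, p1, p2, k3] as OpenCV has them; the pictures are not rectified), "camera_from_world" (4x4, takes a point from world to camera coordinates); the wrist camera has in their place "tool_from_camera" (4x4, takes a point from camera to tool coordinates, whose origin is the TCP and whose axes are the flange's). Camera axes: x right, y up, looking along -z (the intrinsics and any distortion apply to the point x, -y, -z); pixel columns grow to the right and rows downward; lengths in m; the calibration is good to about 2 mm. A picture is of the moment at which its call begins: read the wrist's pose just before it.
- order.hand_in(): hands the job in; it is judged then, once.
The state is a dict: "time": time; "joint_positions": joint angles; "qvel": joint speeds; "effort": joint torques, N m; "tcp_pos": TCP position; "ee_rot": TCP orientation; "contact_force": force on the tool from outside, world axes, zero at the start; "moment": the same for the moment, N m; "gripper_width": finger opening in m; "finger_force": force on a finger pad.
Only numpy, scipy, OpenCV 4.12 (cv2) and the standard library are available. Lean on these libraries where they do the work, as an engineer would, in place of code of your own. Each camera call takes 0.05 s, during which the arm holds its last target. There are 200 camera calls.

TASK

Shut the blue cover of the machine control box, then push its sprung orange quarter-turn stud in and turn it clockwise until it locks, so that it stays in when let go. The catch inside floats and is brittle: feel for its slot and its floor and do not force the stud. Leave the loose tools and parts round the box where they lie.

Things in the scene. Friction and masses are not known exactly. Their poses are not given: they have to be found in the camera images.
- control_box: grey machine control box bolted to the bench, 176 x 216 x 85 mm (x, y, z), open on top under its blue cover. Origin: centre of its underside on the bench; x points from its front (pilot lamps) to the hinge side at the back, z up.
- cover (a joint): angle of the blue cover, rad: 0 = shut flat on the box (hard stop), positive = open (0.5 to 0.9 at the start, limit 1.3). The hinge is stiff: the cover stays where it is left and takes 1 to 4 N at its front edge to press shut.
- cover_hinge (a point): point on the cover's outer face over the middle of the hinge line. The line runs along the box's y, 5 mm under this point, 90 mm behind the box's middle, 85 mm high. Turns with the cover: x from front edge to hinge, z out of the outer face.
- cover_edge (a point): middle of the front edge of the cover's outer face, 180 mm in front of the hinge (a steel tab 60 mm wide reaches 12 mm further). Axes as cover_hinge. The cover is 222 mm wide along y, 5 mm thick; shut, its outer face is 90 mm over the bench.
- stud_grip (a point): middle of the orange grip bar of the stud held captive in the cover, 135 mm in front of the hinge on the cover's centre line. Bar 12 mm thick (point x), 46 mm long (y), 30 mm high (z, outwards along the stud); its middle is 45 mm over the cover's outer face when the stud is out; a 17 mm neck below it. Moves and turns with the stud.
- stud_push (a joint): how far the stud is pushed in, m; 0 = sprung out. Spring 4 N at 0, 0.45 N more per mm. Cover shut, nominal: 0.004 the pin lands on the catch plate if out of line with the slot; 0.013 it is under the lip and can be turned; 0.015 it meets the hard floor; about 0.0092 locked. All shift together with the catch's height.
- stud_turn (a joint): turn of the stud, rad, positive = clockwise seen from above (cover shut). A light spring (0.05 to 0.13 N m) holds it at -0.30 at the start. Nominally 0 is in line with the slot (play about 0.05 either way) and 1.05 is the locking notch (play 0.05 either way), with a hard stop at its end; both shift together with the catch's angle. Red and green marks: nominal start and locked bar directions.
- stud_pin: square steel cross pin, 4 x 4 mm, 32 mm long (its y, parallel to the grip bar), on the stud's inner end. Origin at its middle, 62 mm below the middle of the grip bar along the stud. The catch breaks if the pin is forced against it, down or sideways, with more than 40 N in all.
- pliers: blue-handled pliers, 60 x 163 x 15 mm, on the bench to the right; bystander, leave alone
- centre_punch: dark centre punch, 13 x 113 x 13 mm, on the bench to the right; bystander, leave alone
- screwdriver_2: yellow-handled screwdriver, 29 x 196 x 35 mm, on the bench near the right side of the box; bystander, leave alone
- bushing_1: brass bushing, 32 mm across, 28 mm high, on the bench left of the box; bystander, leave alone
- bushing_2: grey steel bushing, 42 mm across, 14 mm high, on the bench left of the box; bystander, leave alone
- bolt_1: hex bolt, 22 x 69 x 19 mm, lying on the bench left of the box; bystander, leave alone
- catch_nominal (a point): nominal middle of the slot's mouth in the white keyhole catch inside the box (point fixed to the box; slot along its y). The real catch FLOATS: up to 3 mm higher or lower and 0.24 rad turned either way, and it is not measured: find it by feel. Push in through the slot, turn under the lip, let go: the spring pulls the pin up into a notch. Let go anywhere else, the stud springs back out.

How it is judged:
By the outcome, as a careful person would: the job done as asked, in the order asked, and still so for the second after the job is handed in, with the robot touching nothing.
It also fails if it takes over 72 s, if anything falls off the work surface, if the arm or the gripper's body presses on something with over 40 N, if the wrist force passes 120 N, or if a joint passes its speed limit or range.

## Working session

There is one attempt and no reset: what is moved stays moved. The work goes in short steps, Python scripts to look and compute and a tool call to move; the robot and the scene stay as the last step left them, time stands still between calls to the robot, and variables do not carry over. Pictures are saved under pics/ and viewed, at most 10 in all, crops included, and the job is handed in when it is done.

Besides the shell and the picture viewer there is one more tool, called after "Request:" in YAML: its name, and indented under it one key for each argument. servo_tool: Moves the arm, as the interface text tells. Its arguments: {"type":"object","properties":{"rows":{"type":"array"},"newtons":{"type":"number"}},"required":["rows"]}

```bash
mkdir -p pics; cat > h.py <<'E'
import numpy as np, cv2
from bench import manip, grab_frame, order
from scipy.spatial.transform import Rotation as R
def grab(n):
    s=manip.observe(); g=grab_frame(n)
    if n=="wrist":
        T=np.eye(4);T[:3,:3]=R.from_rotvec(s["ee_rot"]).as_matrix();T[:3,3]=s["tcp_pos"]
        g["W"]=T@np.array(g["tool_from_camera"])
    else: g["W"]=np.linalg.inv(np.array(g["camera_from_world"]))
    return g
def cloud(g):
    h,w=g["depth"].shape
    u,v=np.meshgrid(np.arange(w),np.arange(h))
    K=np.array([[g["fx"],0,g["cx"]],[0,g["fy"],g["cy"]],[0,0,1.]])
    p=cv2.undistortPoints(np.stack([u,v],-1).reshape(-1,1,2).astype(np.float64),K,np.array(g["D"],float)).reshape(h,w,2)
    d=g["depth"]
    c=np.stack([p[...,0]*d,-p[...,1]*d,-d],-1)
    return c@g["W"][:3,:3].T+g["W"][:3,3]
def save(g,n): cv2.imwrite("pics/"+n,cv2.cvtColor(g["frame"],cv2.COLOR_RGB2BGR))
E
python3 - <<'E'
from h import *
a=grab("side");b=grab("top")
save_img=np.vstack([a["frame"],b["frame"]])
cv2.imwrite("pics/a.png",cv2.resize(save_img[...,::-1],(480,600)))
save(b,"top.png")
for n,g in(("side",a),("top",b)):
    hsv=cv2.cvtColor(g["frame"],cv2.COLOR_RGB2HSV);P=cloud(g)
    ok=(g["depth"]>0)
    for c,lo,hi in(("orange",(5,170,120),(18,255,255)),("blue",(100,110,60),(125,255,255)),("green",(45,120,60),(85,255,255))):
        m=(cv2.inRange(hsv,lo,hi)>0)&ok
        q=P[m]
        if len(q): print(n,c,len(q),np.percentile(q,[1,50,99],axis=0).round(3).tolist())
s=manip.observe();print({k:np.round(v,3).tolist() for k,v in s.items()})
E
```

```text
side orange 282 [[0.596, -0.931, 0.025], [0.849, 0.047, 0.074], [1.229, 1.326, 0.231]]
side blue 612 [[0.534, -0.074, 0.097], [0.603, 0.003, 0.173], [1.34, 0.141, 0.663]]
top orange 96 [[0.598, 0.02, 0.208], [0.611, 0.038, 0.224], [0.625, 0.058, 0.237]]
top blue 2180 [[0.539, -0.069, 0.092], [0.604, 0.03, 0.164], [0.678, 0.149, 0.22]]
top green 1 [[0.498, 0.109, 0.052], [0.498, 0.109, 0.052], [0.498, 0.109, 0.052]]
{'time': 0.1, 'joint_positions': [-1.148, 0.418, -0.01, 1.614, 0.005, 1.111, -0.053], 'qvel': [-0.0, -0.001, -0.001, -0.0, 0.0, -0.0, 0.0], 'effort': [0.001, -86.581, 0.68, -43.563, 0.019, 0.005, 0.0], 'tcp_pos': [0.28, 0.558, 0.231], 'ee_rot': [-0.723, -3.057, 0.002], 'contact_force': [0.418, -0.203, -1.109], 'moment': [-0.001, 0.019, -0.004], 'finger_force': 0.0, 'gripper_width': 0.085}
```

View pics/a.png

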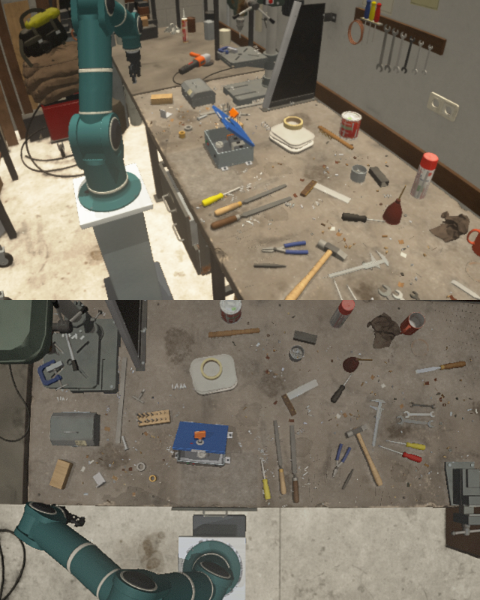

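View pics/top.png

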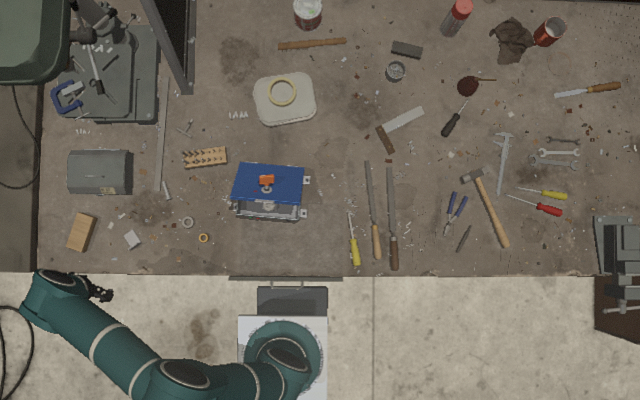

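Side and top views: the box is ahead of the robot with the cover opening towards the robot (top view: cover about px 232-305, 162-205; orange stud about (266,180)). The hinge is on the far side. Next I'll fit the cover plane.

```bash
cat > m.py <<'E'
from h import *
def cover(g):
    hsv=cv2.cvtColor(g["frame"],cv2.COLOR_RGB2HSV);P=cloud(g);ok=g["depth"]>0
    m=cv2.inRange(hsv,(100,110,60),(125,255,255))
    n,l,s,_=cv2.connectedComponentsWithStats(m); k=1+s[1:,4].argmax()
    m=cv2.erode((l==k).astype(np.uint8),np.ones((3,3)))>0
    q=P[m&ok]; c=np.median(q,0)
    for _ in range(4):
        c=q.mean(0);nn=np.linalg.svd(q-c,full_matrices=False)[2][2];nn*=np.sign(nn[2])
        q=q[abs((q-c)@nn)<.004]
    yaw=np.arctan2(-nn[1],-nn[0]); # normal tilts towards -x(box) when open? check
    full=P[(l==k)&ok]; full=full[abs((full-c)@nn)<.006]
    box=cv2.minAreaRect((l==k).astype(np.uint8).nonzero()[0][:,None].astype(np.float32).repeat(2,1)) if 0 else None
    return c,nn,yaw,full
if __name__=="__main__":
    for n in("top","side"):
        g=grab(n);c,nn,yaw,f=cover(g)
        print(n,"c",c.round(4),"n",nn.round(4),"tilt",np.arccos(nn[2]).round(3))
        h=np.array([nn[0],nn[1]]);h/=np.linalg.norm(h)
        y=np.cross([0,0,1],[*h,0]); d=np.cross(y,nn)
        print("hdir",h.round(3),"d",d.round(3))
        for t,v in(("y",y),("d",d)): print(t,np.percentile((f-c)@v,[0,1,50,99,100]).round(4))
        hsv=cv2.cvtColor(g["frame"],cv2.COLOR_RGB2HSV);P=cloud(g)
        o=P[(cv2.inRange(hsv,(4,150,90),(18,255,255))>0)&(g["depth"]>0)]
        o=o[np.linalg.norm(o-c,axis=1)<.12]
        print("orange",len(o),[np.percentile((o-c)@v,[2,50,98]).round(4).tolist() for v in(d,y,nn)])
E
python3 m.py
```

```text
top c [0.6075 0.0367 0.1596] n [ 0.7032 -0.0608  0.7084] tilt 0.784
hdir [ 0.996 -0.086] d [ 0.706 -0.061 -0.706]
y [-0.1071 -0.105  -0.0069  0.1088  0.1119]
d [-0.0886 -0.0843 -0.0032  0.0938  0.1   ]
orange 118 [[-0.0499, -0.0412, -0.0312], [-0.0189, 0.0, 0.0208], [0.025, 0.0475, 0.062]]
side c [ 0.5963 -0.0101  0.1639] n [ 0.6971 -0.0613  0.7143] tilt 0.775
hdir [ 0.996 -0.088] d [ 0.712 -0.063 -0.7  ]
y [-0.0653 -0.0616  0.0086  0.1458  0.1536]
d [-0.0804 -0.0786  0.0012  0.096   0.1004]
orange 105 [[-0.0411, -0.0329, -0.0179], [0.0283, 0.046, 0.0705], [0.0264, 0.0453, 0.0612]]
```

Request:
servo_tool:
  rows:
    - [[0,0,0],[0,0,6.4],1]
    - [[0,0,0],[0,0,6.4],1]
    - [[0,0,0],[0,0,6.4],1]
    - [[0,0,0],[0,0,6.4],1]
    - [[0,0,0],[0,0,6.4],1]
    - [[0,0,0],[0,0,6.4],1]
    - [[0,0,0],[0,0,6.4],1]
    - [[0,0,0],[0,0,6.4],1]
  newtons: 40

```text
time: 0.87
tcp_pos: [0.2801, 0.5586, 0.2311]
ee_rot: [1.98, 2.439, -0.001]
contact_force: [-0.4, 0.5, -0.2]
gripper_width: -0.0
finger_force: 0.0
```

Request:
servo_tool:
  rows:
    - [[-28,10.3,-1],[0,0,0],1]
    - [[-28,10.3,-1],[0,0,0],1]
    - [[-28,10.3,-1],[0,0,0],1]
    - [[-28,10.3,-1],[0,0,0],1]
    - [[-28,10.3,-1],[0,0,0],1]
    - [[-28,10.3,-1],[0,0,0],1]
    - [[-28,10.3,-1],[0,0,0],1]
    - [[-28,10.3,-1],[0,0,0],1]
    - [[-28,10.3,-1],[0,0,0],1]
    - [[-28,10.3,-1],[0,0,0],1]
    - [[-28,10.3,-1],[0,0,0],1]
    - [[-28,10.3,-1],[0,0,0],1]
    - [[-28,10.3,-1],[0,0,0],1]
    - [[-28,10.3,-1],[0,0,0],1]
    - [[-28,10.3,-1],[0,0,0],1]
    - [[-28,10.3,-1],[0,0,0],1]
    - [[-28,10.3,-1],[0,0,0],1]
    - [[-28,10.3,-1],[0,0,0],1]
    - [[0,0,0],[0,0,0],1]

```text
time: 2.45
tcp_pos: [0.5698, 0.0993, 0.2495]
ee_rot: [1.98, 2.436, -0.001]
contact_force: [-0.2, 0.3, 0.0]
gripper_width: -0.0001
finger_force: 0.0
```

Request:
servo_tool:
  rows:
    - [[0,0,11],[0,0,0],1]
    - [[0,0,11],[0,0,0],1]
    - [[0,0,11],[0,0,0],1]
    - [[0,0,11],[0,0,0],1]
    - [[1.5,-5,6],[0,0,0],1]
    - [[1.5,-5,6],[0,0,0],1]
    - [[1.5,-5,6],[0,0,0],1]
    - [[1.5,-5,6],[0,0,0],1]
    - [[0,0,0],[0,0,0],1]

```text
time: 3.2
tcp_pos: [0.5453, 0.107, 0.1803]
ee_rot: [-1.972, -2.444, 0.002]
contact_force: [-0.7, 0.3, -0.1]
gripper_width: -0.0001
finger_force: 0.0
```

```bash
python3 m.py | grep -E "tilt|^y|^d"; python3 -c "
from h import *
save(grab('side'),'s1.png')
i=cv2.imread('pics/s1.png')[110:260,220:420];cv2.imwrite('pics/s1c.png',cv2.resize(i,(800,600),interpolation=cv2.INTER_CUBIC))"
```

```text
top c [0.6022 0.0073 0.1352] n [ 0.5268 -0.0463  0.8487] tilt 0.557
y [-0.0776 -0.0756 -0.0048  0.1354  0.1408]
d [-0.1003 -0.0963  0.0097  0.0817  0.0846]
side c [0.5929 0.0031 0.1391] n [ 0.5243 -0.047   0.8503] tilt 0.554
y [-0.0779 -0.0748  0.0024  0.1333  0.1419]
d [-0.0922 -0.0899 -0.0013  0.0857  0.0923]
```

View pics/s1c.png

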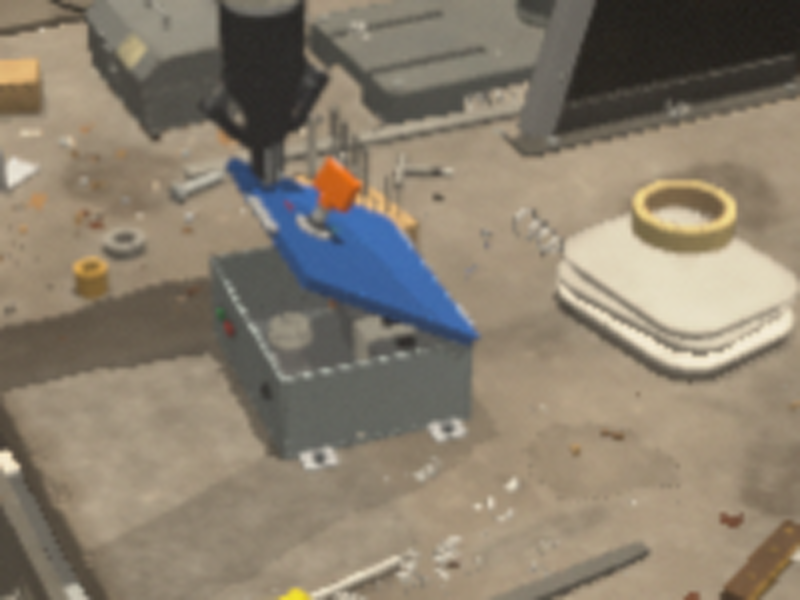

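The crop shows the fingers at about (265,175) pressing the far front of the cover, clear of the stud at (335,185). The cover is moving, now at 0.555 rad. I'll follow the arc.

Request:
servo_tool:
  rows:
    - [[1.2,-3.8,7],[0,0,0],1]
    - [[1.2,-3.8,7],[0,0,0],1]
    - [[1.2,-3.8,7],[0,0,0],1]
    - [[1.2,-3.8,7],[0,0,0],1]
    - [[0.7,-2.4,7.7],[0,0,0],1]
    - [[0.7,-2.4,7.7],[0,0,0],1]
    - [[0.7,-2.4,7.7],[0,0,0],1]
    - [[0.7,-2.4,7.7],[0,0,0],1]
    - [[0.3,-1,6],[0,0,0],1]
    - [[0.3,-1,6],[0,0,0],1]
    - [[0.3,-1,6],[0,0,0],1]
    - [[0,0,4],[0,0,0],1]
    - [[0,0,0],[0,0,0],1]

```text
time: 4.43
tcp_pos: [0.5175, 0.109, 0.0997]
ee_rot: [-1.973, -2.444, 0.002]
contact_force: [1.1, -0.6, 0.2]
gripper_width: 0.0001
finger_force: 0.0
```

Request:
servo_tool:
  rows:
    - [[0,0,3],[0,0,0],1]
    - [[0,0,3],[0,0,0],1]
    - [[0,0,2],[0,0,0],1]
    - [[0,0,1],[0,0,0],1]
    - [[0,0,0],[0,0,0],1]

```text
time: 4.85
tcp_pos: [0.5178, 0.1092, 0.0913]
ee_rot: [-1.973, -2.444, 0.0]
contact_force: [0.4, -1.3, -0.4]
gripper_width: 0.0001
finger_force: 0.0
```

Request:
servo_tool:
  rows:
    - [[0,0,0.7],[0,0,0],1]
    - [[0,0,0.7],[0,0,0],1]
    - [[0,0,0.7],[0,0,0],1]
    - [[0,0,0.5],[0,0,0],1]
    - [[0,0,0],[0,0,0],1]

```text
time: 5.27
tcp_pos: [0.518, 0.1092, 0.0899]
ee_rot: [-1.974, -2.444, -0.001]
contact_force: [-7.4, -1.0, 21.6]
gripper_width: 0.0005
finger_force: 10.6
```

Request:
servo_tool:
  rows:
    - [[0,0,-10],[0,0,0],1]
    - [[0,0,-30],[0,0,0],1]
    - [[0,0,-40],[0,0,0],-1]
    - [[0,0,-40],[0,0,0],-1]
    - [[-15,2,-40],[0,0,0],-1]
    - [[-25,3,-20],[0,0,0],-1]
    - [[-26,4,-10],[0,0,0],-1]
    - [[0,0,0],[0,0,0],-1]
    - [[0,0,0],[0,0,0],-1]

```text
time: 6.02
tcp_pos: [0.5408, 0.0457, 0.2786]
ee_rot: [1.976, 2.441, 0.001]
contact_force: [-0.0, 0.6, 0.1]
gripper_width: 0.0834
finger_force: 0.0
```

```bash
cat > w.py <<'E'
from h import *
import sys
g=grab("wrist");save(g,sys.argv[1]);P=cloud(g)
hsv=cv2.cvtColor(g["frame"],cv2.COLOR_RGB2HSV)
ok=g["depth"]>0
m=(cv2.inRange(hsv,(4,140,80),(20,255,255))>0)&ok
q=P[m];q=q[(abs(q[:,0]-.541)<.06)&(abs(q[:,1]-.045)<.06)]
zt=np.percentile(q[:,2],90);t=q[q[:,2]>zt-.004]
r=cv2.minAreaRect((t[:,:2]*1000).astype(np.float32))
print("top z",zt.round(4),"n",len(t),"rect mm",r,"mean",t.mean(0).round(4))
b=P[(cv2.inRange(hsv,(100,110,60),(125,255,255))>0)&ok]
c=b.mean(0);n=np.linalg.svd(b-c,full_matrices=False)[2][2];print("cover",c.round(4),n.round(3))
r=cv2.minAreaRect((b[:,:2]*1000).astype(np.float32));print("cover rect",r)
s=manip.observe();print(s["tcp_pos"],s["joint_positions"])
E
python3 w.py w1.png
```

```text
top z 0.1515 n 570 rect mm ((539.0712890625, 47.901527404785156), (11.362353324890137, 44.00867462158203), 11.761707305908203) mean [0.5395 0.0469 0.1505]
cover [0.5844 0.0542 0.091 ] [-0.  0. -1.]
cover rect ((584.1129150390625, 44.790199279785156), (220.9233856201172, 180.7064971923828), 85.26862335205078)
[0.54027022 0.04690182 0.27783508] [-0.53045673  0.24098272  0.45945807  1.77846721 -0.11638619  1.14886485
  0.17697096]
```

View pics/w1.png

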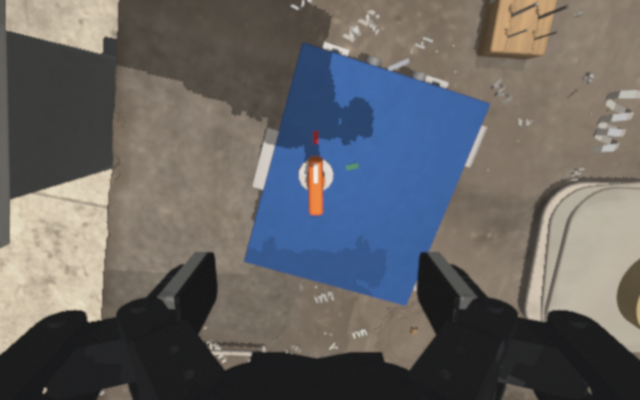

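Wrist view: the cover is flat and shut, with the bar at px (316,187) aligned with the fingers. I'll descend and grip.

Request:
servo_tool:
  rows:
    - [[1.3,-0.9,20],[0,0,0],-1]
    - [[0,0,20],[0,0,0],-1]
    - [[0,0,20],[0,0,0],-1]
    - [[0,0,20],[0,0,0],-1]
    - [[0,0,20],[0,0,0],-1]
    - [[0,0,20],[0,0,0],-1]
    - [[0,0,20],[0,0,0],-1]
    - [[0,0,18],[0,0,0],-1]
    - [[0,0,0],[0,0,0],-1]

```text
time: 6.82
tcp_pos: [0.5369, 0.0489, 0.1164]
ee_rot: [-1.969, -2.443, 0.007]
contact_force: [0.1, -0.7, -0.6]
gripper_width: 0.0853
finger_force: 0.0
```

Request:
servo_tool:
  rows:
    - [[0,0,0],[0,0,0],1]
    - [[0,0,0],[0,0,0],1]
    - [[0,0,0],[0,0,0],1]
    - [[0,0,0],[0,0,0],1]
    - [[0,0,0],[0,0,0],1]
    - [[0,0,0],[0,0,0],1]
    - [[0,0,0],[0,0,0],1]
    - [[0,0,0],[0,0,0],1]
  newtons: 50

```text
time: 7.48
tcp_pos: [0.5391, 0.048, 0.1201]
ee_rot: [-1.973, -2.444, 0.0]
contact_force: [-1.8, -1.2, 4.1]
gripper_width: 0.0109
finger_force: 99.6
```

```bash
cat > o.py <<'E'
from h import *
s=manip.observe()
a=R.from_rotvec(s["ee_rot"]).as_matrix()
y=a[:,1]
print(s["time"],"tcp",np.round(s["tcp_pos"],5),"yawY",np.degrees(np.arctan2(y[1],y[0])).round(2),"turn",np.round(-np.arctan2(y[1],y[0])-.0825,3),"F",np.round(s["contact_force"],2),"M",np.round(s["moment"],3),s["gripper_width"],s["finger_force"])
E
python3 o.py
```

```text
7.4833 tcp [0.53914 0.04798 0.12007] yawY 12.17 turn -0.295 F [-1.82 -1.15  4.13] M [-0.255  0.765  0.051] 0.01094544648067855 99.63925167918205
```

Request:
servo_tool:
  rows:
    - [[0,0,0.5],[0,0,0],1]
    - [[0,0,0.5],[0,0,0],1]
    - [[0,0,0.5],[0,0,0],1]
    - [[0,0,0],[0,0,0],1]

```text
time: 7.82
tcp_pos: [0.5392, 0.048, 0.1183]
ee_rot: [-1.973, -2.444, 0.0]
contact_force: [-2.0, -1.9, 3.9]
gripper_width: 0.0114
finger_force: 99.9
```

```bash
python3 o.py
```

```text
7.8167 tcp [0.53918 0.04796 0.11827] yawY 12.17 turn -0.295 F [-1.98 -1.91  3.85] M [-0.343  0.88   0.051] 0.011378295473669137 99.90244405344129
```

Request:
servo_tool:
  rows:
    - [[0,0,0.5],[0,0,0],1]
    - [[0,0,0.5],[0,0,0],1]
    - [[0,0,0],[0,0,0],1]

```text
time: 8.07
tcp_pos: [0.5392, 0.048, 0.1173]
ee_rot: [-1.973, -2.444, 0.0]
contact_force: [-2.9, -0.5, 5.0]
gripper_width: 0.0112
finger_force: 100.0
```

Request:
servo_tool:
  rows:
    - [[0,0,0.5],[0,0,0],1]
    - [[0,0,0.5],[0,0,0],1]
    - [[0,0,0],[0,0,0],1]

```text
time: 8.32
tcp_pos: [0.5392, 0.0479, 0.1163]
ee_rot: [-1.973, -2.444, 0.0]
contact_force: [-3.7, -1.3, 5.4]
gripper_width: 0.0114
finger_force: 100.1
```

Request:
servo_tool:
  rows:
    - [[0,0,0.5],[0,0,0],1]
    - [[0,0,0.5],[0,0,0],1]
    - [[0,0,0],[0,0,0],1]

```text
time: 8.57
tcp_pos: [0.5393, 0.048, 0.1156]
ee_rot: [-1.973, -2.444, 0.0]
contact_force: [-5.3, -1.6, 10.7]
gripper_width: 0.011
finger_force: 100.9
```

Request:
servo_tool:
  rows:
    - [[0,0,0.4],[0,0,0],1]
    - [[0,0,0.4],[0,0,0],1]
    - [[0,0,0],[0,0,0],1]

```text
time: 8.82
tcp_pos: [0.5393, 0.048, 0.1151]
ee_rot: [-1.974, -2.444, -0.0]
contact_force: [-6.6, -0.9, 16.6]
gripper_width: 0.0111
finger_force: 102.0
```

Request:
servo_tool:
  rows:
    - [[0,0,0],[0,0,1.5],1]
    - [[0,0,0],[0,0,1.5],1]
    - [[0,0,0],[0,0,0],1]

```text
time: 9.07
tcp_pos: [0.5392, 0.048, 0.1148]
ee_rot: [-2.039, -2.39, 0.0]
contact_force: [-4.5, -1.0, 7.0]
gripper_width: 0.0112
finger_force: 99.9
```

Request:
servo_tool:
  rows:
    - [[0,0,0],[0,0,1.5],1]
    - [[0,0,0],[0,0,1.5],1]
    - [[0,0,0],[0,0,0],1]

```text
time: 9.32
tcp_pos: [0.5393, 0.048, 0.1146]
ee_rot: [2.101, 2.336, -0.0]
contact_force: [-4.7, -0.9, 6.4]
gripper_width: 0.0114
finger_force: 99.9
```

```bash
python3 o.py
```

```text
9.3167 tcp [0.53926 0.04796 0.11465] yawY 6.06 turn -0.188 F [-4.69 -0.93  6.44] M [-0.363  1.     0.099] 0.011437918663211729 99.88399570807815
```

Request:
servo_tool:
  rows:
    - [[0,0,0.5],[0,0,0],1]
    - [[0,0,0.5],[0,0,0],1]
    - [[0,0,0.5],[0,0,0],1]
    - [[0,0,0],[0,0,0],1]

```text
time: 9.65
tcp_pos: [0.5392, 0.048, 0.1131]
ee_rot: [-2.099, -2.338, 0.0]
contact_force: [-3.9, -1.9, 6.3]
gripper_width: 0.0111
finger_force: 99.9
```

```bash
python3 o.py
```

```text
9.65 tcp [0.53923 0.04798 0.11309] yawY 6.17 turn -0.19 F [-3.9  -1.86  6.27] M [-0.288  1.095  0.051] 0.011144844101436704 99.94630185887218
```

Request:
servo_tool:
  rows:
    - [[0,0,1],[0,0,0],1]
    - [[0,0,1],[0,0,0],1]
    - [[0,0,1],[0,0,0],1]
    - [[0,0,0],[0,0,0],1]

```text
time: 9.98
tcp_pos: [0.5392, 0.048, 0.1101]
ee_rot: [-2.099, -2.338, 0.0]
contact_force: [-3.9, -0.4, 7.8]
gripper_width: 0.0111
finger_force: 100.2
```

Request:
servo_tool:
  rows:
    - [[0,0,1],[0,0,0],1]
    - [[0,0,1],[0,0,0],1]
    - [[0,0,0.7],[0,0,0],1]
    - [[0,0,0],[0,0,0],1]

```text
time: 10.32
tcp_pos: [0.5393, 0.048, 0.1075]
ee_rot: [2.099, 2.338, -0.0]
contact_force: [-4.0, -2.1, 10.5]
gripper_width: 0.011
finger_force: 100.5
```

```bash
python3 o.py
```

```text
10.3167 tcp [0.53927 0.04801 0.10746] yawY 6.17 turn -0.19 F [-3.99 -2.11 10.52] M [-0.331  1.3    0.032] 0.010963042318219552 100.50885150209069
```

Request:
servo_tool:
  rows:
    - [[0,0,0.5],[0,0,0],1]
    - [[0,0,0.5],[0,0,0],1]
    - [[0,0,0],[0,0,0],1]

```text
time: 10.57
tcp_pos: [0.5393, 0.048, 0.1065]
ee_rot: [-2.099, -2.338, 0.0]
contact_force: [-3.7, -0.7, 10.4]
gripper_width: 0.0114
finger_force: 100.7
```

Request:
servo_tool:
  rows:
    - [[0,0,0.5],[0,0,0],1]
    - [[0,0,0],[0,0,0],1]

```text
time: 10.73
tcp_pos: [0.5393, 0.048, 0.1061]
ee_rot: [2.099, 2.338, 0.0]
contact_force: [-5.1, -1.1, 9.3]
gripper_width: 0.0113
finger_force: 100.8
```

Request:
servo_tool:
  rows:
    - [[0,0,0.5],[0,0,0],1]
    - [[0,0,0],[0,0,0],1]

```text
time: 10.9
tcp_pos: [0.5393, 0.048, 0.1056]
ee_rot: [-2.099, -2.338, -0.0]
contact_force: [-5.3, -1.6, 10.2]
gripper_width: 0.011
finger_force: 100.8
```

Request:
servo_tool:
  rows:
    - [[0,0,0.5],[0,0,0],1]
    - [[0,0,0],[0,0,0],1]

```text
time: 11.07
tcp_pos: [0.5393, 0.048, 0.1051]
ee_rot: [-2.099, -2.338, -0.0]
contact_force: [-5.6, -0.6, 10.0]
gripper_width: 0.0114
finger_force: 100.8
```

Request:
servo_tool:
  rows:
    - [[0,0,0.4],[0,0,0],1]
    - [[0,0,0],[0,0,0],1]

```text
time: 11.23
tcp_pos: [0.5393, 0.048, 0.1048]
ee_rot: [2.099, 2.338, 0.0]
contact_force: [-5.0, -1.0, 11.2]
gripper_width: 0.0115
finger_force: 101.1
```

Request:
servo_tool:
  rows:
    - [[0,0,0.4],[0,0,0],1]
    - [[0,0,0],[0,0,0],1]

```text
time: 11.4
tcp_pos: [0.5394, 0.048, 0.1047]
ee_rot: [-2.099, -2.338, -0.0]
contact_force: [-7.1, -0.5, 18.4]
gripper_width: 0.0113
finger_force: 101.9
```

Request:
servo_tool:
  rows:
    - [[0,0,0.4],[0,0,0],1]
    - [[0,0,0],[0,0,0],1]

```text
time: 11.57
tcp_pos: [0.5394, 0.048, 0.1046]
ee_rot: [-2.099, -2.338, -0.001]
contact_force: [-10.0, -0.6, 24.5]
gripper_width: 0.0112
finger_force: 103.0
```

Floor found at about z 0.1048. I'll back off 1 mm and turn.

Request:
servo_tool:
  rows:
    - [[0,0,-0.9],[0,0,0],1]
    - [[0,0,-0.9],[0,0,0],1]
    - [[0,0,0],[0,0,0],1]
    - [[0,0,0],[0,0,2],1]
    - [[0,0,0],[0,0,2],1]
    - [[0,0,0],[0,0,2],1]
    - [[0,0,0],[0,0,0],1]

```text
time: 12.15
tcp_pos: [0.5393, 0.048, 0.1057]
ee_rot: [2.221, 2.222, 0.0]
contact_force: [-6.1, -1.3, 9.8]
gripper_width: 0.0111
finger_force: 100.6
```

```bash
python3 o.py
```

```text
12.15 tcp [0.53932 0.04801 0.10571] yawY 0.03 turn -0.083 F [-6.06 -1.34  9.82] M [-0.249  1.305  0.079] 0.011088280135148194 100.55730672553182
```

Request:
servo_tool:
  rows:
    - [[0,0,0],[0,0,4],1]
    - [[0,0,0],[0,0,4],1]
    - [[0,0,0],[0,0,4],1]
    - [[0,0,0],[0,0,4],1]
    - [[0,0,0],[0,0,4],1]
    - [[0,0,0],[0,0,0],1]

```text
time: 12.65
tcp_pos: [0.5395, 0.0482, 0.1057]
ee_rot: [2.575, 1.8, 0.001]
contact_force: [-3.9, -1.4, 10.2]
gripper_width: 0.0113
finger_force: 100.6
```

Request:
servo_tool:
  rows:
    - [[0,0,0],[0,0,4],1]
    - [[0,0,0],[0,0,4],1]
    - [[0,0,0],[0,0,4],1]
    - [[0,0,0],[0,0,4],1]
    - [[0,0,0],[0,0,4],1]
    - [[0,0,0],[0,0,4],1]
    - [[0,0,0],[0,0,0],1]

```text
time: 13.23
tcp_pos: [0.5397, 0.0482, 0.1058]
ee_rot: [2.893, 1.225, 0.001]
contact_force: [-3.3, -0.5, 10.7]
gripper_width: 0.0113
finger_force: 100.8
```

```bash
python3 o.py
```

```text
13.2333 tcp [0.53967 0.04816 0.10581] yawY -44.1 turn 0.687 F [-3.31 -0.52 10.73] M [0.024 0.898 0.091] 0.011308179544300717 100.80627556890249
```

Request:
servo_tool:
  rows:
    - [[0,0,0],[0,0,2],1]
    - [[0,0,0],[0,0,2],1]
    - [[0,0,0],[0,0,2],1]
    - [[0,0,0],[0,0,2],1]
    - [[0,0,0],[0,0,0],1]

```text
time: 13.65
tcp_pos: [0.5397, 0.0482, 0.1058]
ee_rot: [2.97, 1.024, 0.001]
contact_force: [-3.3, -0.6, 9.9]
gripper_width: 0.0111
finger_force: 100.8
```

```bash
python3 o.py
```

```text
13.65 tcp [0.53971 0.04816 0.10584] yawY -51.96 turn 0.824 F [-3.29 -0.65  9.94] M [0.106 0.846 0.105] 0.011131488815100279 100.77668387442827
```

Request:
servo_tool:
  rows:
    - [[0,0,0],[0,0,1],1]
    - [[0,0,0],[0,0,0],1]

```text
time: 13.82
tcp_pos: [0.5397, 0.0481, 0.1059]
ee_rot: [2.978, 1.0, 0.002]
contact_force: [-2.7, -0.5, 10.7]
gripper_width: 0.0113
finger_force: 100.8
```

```bash
python3 o.py
```

```text
13.8167 tcp [0.53974 0.04814 0.10586] yawY -52.88 turn 0.84 F [-2.71 -0.54 10.67] M [0.079 0.856 0.094] 0.011254363543713201 100.82892643287778
```

Request:
servo_tool:
  rows:
    - [[0,0,0],[0,0,1.2],1]
    - [[0,0,0],[0,0,0],1]

```text
time: 13.98
tcp_pos: [0.5398, 0.0481, 0.1059]
ee_rot: [2.988, 0.968, 0.002]
contact_force: [-2.9, -0.2, 10.5]
gripper_width: 0.0114
finger_force: 100.8
```

```bash
python3 o.py
```

```text
13.9833 tcp [0.53977 0.04812 0.10588] yawY -54.1 turn 0.862 F [-2.86 -0.18 10.48] M [0.06  0.799 0.094] 0.011403498032845584 100.81710124388337
```

Request:
servo_tool:
  rows:
    - [[0,0,0],[0,0,1],1]
    - [[0,0,0],[0,0,0],1]

```text
time: 14.15
tcp_pos: [0.5398, 0.0482, 0.1059]
ee_rot: [2.997, 0.943, 0.002]
contact_force: [-2.5, -0.6, 9.8]
gripper_width: 0.0116
finger_force: 100.8
```

```bash
python3 o.py
```

```text
14.15 tcp [0.53976 0.04816 0.10588] yawY -55.08 turn 0.879 F [-2.55 -0.59  9.8 ] M [0.038 0.806 0.099] 0.011563055870286354 100.82535920664668
```

Request:
servo_tool:
  rows:
    - [[0,0,0],[0,0,1],1]
    - [[0,0,0],[0,0,0],1]

```text
time: 14.32
tcp_pos: [0.5397, 0.0481, 0.1059]
ee_rot: [3.005, 0.916, 0.002]
contact_force: [-1.6, 0.5, 9.7]
gripper_width: 0.0109
finger_force: 100.8
```

```bash
python3 o.py
```

```text
14.3167 tcp [0.53975 0.04814 0.10586] yawY -56.09 turn 0.896 F [-1.64  0.53  9.71] M [0.077 0.781 0.095] 0.010926326056994812 100.82489658147097
```

Request:
servo_tool:
  rows:
    - [[0,0,0],[0,0,0.8],1]
    - [[0,0,0],[0,0,0],1]

```text
time: 14.48
tcp_pos: [0.5398, 0.0481, 0.1059]
ee_rot: [3.011, 0.896, 0.002]
contact_force: [-2.9, -0.2, 10.2]
gripper_width: 0.0111
finger_force: 100.8
```

```bash
python3 o.py
```

```text
14.4833 tcp [0.53977 0.04814 0.10586] yawY -56.87 turn 0.91 F [-2.86 -0.24 10.18] M [0.049 0.81  0.098] 0.011119041370950383 100.82764836028218
```

Request:
servo_tool:
  rows:
    - [[0,0,0],[0,0,1],1]
    - [[0,0,0],[0,0,0],1]

```text
time: 14.65
tcp_pos: [0.5398, 0.0481, 0.1059]
ee_rot: [3.019, 0.869, 0.002]
contact_force: [-2.6, 0.0, 10.1]
gripper_width: 0.0111
finger_force: 100.8
```

```bash
python3 o.py
```

```text
14.65 tcp [0.53977 0.04811 0.10586] yawY -57.89 turn 0.928 F [-2.6   0.03 10.08] M [0.158 0.787 0.105] 0.01105941147426181 100.82649271935225
```

Request:
servo_tool:
  rows:
    - [[0,0,0],[0,0,1],1]
    - [[0,0,0],[0,0,0],1]

```text
time: 14.82
tcp_pos: [0.5398, 0.0481, 0.1059]
ee_rot: [3.026, 0.843, 0.002]
contact_force: [-1.4, 0.8, 9.3]
gripper_width: 0.0114
finger_force: 100.9
```

```bash
python3 o.py
```

```text
14.8167 tcp [0.53981 0.04813 0.10589] yawY -58.88 turn 0.945 F [-1.38  0.84  9.3 ] M [0.066 0.764 0.077] 0.011387585809697152 100.85318131372333
```

Request:
servo_tool:
  rows:
    - [[0,0,0],[0,0,1],1]
    - [[0,0,0],[0,0,0],1]

```text
time: 14.98
tcp_pos: [0.5398, 0.0481, 0.1059]
ee_rot: [3.034, 0.816, 0.002]
contact_force: [-2.5, 0.7, 10.3]
gripper_width: 0.0107
finger_force: 101.0
```

```bash
python3 o.py
```

```text
14.9833 tcp [0.53979 0.04815 0.10589] yawY -59.88 turn 0.963 F [-2.45  0.68 10.28] M [0.084 0.792 0.169] 0.01074424233793506 100.99563304334879
```

Request:
servo_tool:
  rows:
    - [[0,0,0],[0,0,1],1]
    - [[0,0,0],[0,0,0],1]

```text
time: 15.15
tcp_pos: [0.5398, 0.0482, 0.1059]
ee_rot: [3.041, 0.79, 0.002]
contact_force: [-2.9, 0.4, 9.9]
gripper_width: 0.0109
finger_force: 101.0
```

```bash
python3 o.py
```

```text
15.15 tcp [0.5398  0.04816 0.1059 ] yawY -60.87 turn 0.98 F [-2.93  0.36  9.89] M [0.079 0.753 0.276] 0.01090296799207091 101.03296956047416
```

Stop felt at about 0.95. I'll back off to the notch middle and lift gently.

Request:
servo_tool:
  rows:
    - [[0,0,0],[0,0,-2],1]
    - [[0,0,0],[0,0,-2],1]
    - [[0,0,0],[0,0,0],1]
    - [[0,0,-1],[0,0,0],1]
    - [[0,0,-1],[0,0,0],1]
    - [[0,0,-1],[0,0,0],1]
    - [[0,0,-1],[0,0,0],1]
    - [[0,0,0],[0,0,0],1]

```text
time: 15.82
tcp_pos: [0.5398, 0.0482, 0.11]
ee_rot: [3.011, 0.897, 0.002]
contact_force: [-1.4, -0.1, 8.7]
gripper_width: 0.0115
finger_force: 100.6
```

```bash
python3 o.py
```

```text
15.8167 tcp [0.53976 0.04815 0.10995] yawY -56.82 turn 0.909 F [-1.39 -0.07  8.71] M [-0.026  0.664  0.062] 0.011458184513936194 100.59682074934244
```

Request:
servo_tool:
  rows:
    - [[0,0,-0.5],[0,0,0],1]
    - [[0,0,-0.4],[0,0,0],1]
    - [[0,0,0],[0,0,0],1]

```text
time: 16.07
tcp_pos: [0.5397, 0.0482, 0.1104]
ee_rot: [3.01, 0.897, 0.001]
contact_force: [0.8, -0.2, 1.6]
gripper_width: 0.0112
finger_force: 99.4
```

```bash
python3 o.py
```

```text
16.0667 tcp [0.53965 0.04816 0.11042] yawY -56.82 turn 0.909 F [ 0.76 -0.21  1.58] M [ 0.127 -0.1    0.063] 0.011204503193770523 99.44078017026186
```

The notch now holds the pin at z≈0.1104: upward force dropped from 8.7 to 1.6 N, as expected. Releasing and retreating.

Request:
servo_tool:
  rows:
    - [[0,0,0],[0,0,0],0.3]
    - [[0,0,0],[0,0,0],-0.2]
    - [[0,0,0],[0,0,0],-1]
    - [[0,0,0],[0,0,0],-1]
    - [[0,0,0],[0,0,0],-1]
    - [[0,0,0],[0,0,0],-1]
    - [[0,0,0],[0,0,0],-1]
    - [[0,0,0],[0,0,0],-1]
    - [[0,0,-20],[0,0,0],-1]
    - [[0,0,-30],[0,0,0],-1]
    - [[0,0,-30],[0,0,0],-1]
    - [[0,0,-30],[0,0,0],-1]
    - [[0,0,-30],[0,0,0],-1]
    - [[0,0,-28],[0,0,0],-1]
    - [[0,0,0],[0,0,0],-1]

```text
time: 17.32
tcp_pos: [0.541, 0.0478, 0.2833]
ee_rot: [-3.011, -0.896, -0.01]
contact_force: [0.0, -0.0, 0.2]
gripper_width: 0.0854
finger_force: 0.0
```

```bash
python3 w.py w2.png
```

```text
top z 0.1408 n 503 rect mm ((539.9170532226562, 47.983646392822266), (44.056339263916016, 11.715932846069336), 39.64578628540039) mean [0.5386 0.0469 0.1398]
cover [0.5911 0.0489 0.0907] [0. 0. 1.]
cover rect ((584.4850463867188, 44.176795959472656), (220.03826904296875, 180.32643127441406), 85.28595733642578)
[0.54029464 0.04806677 0.28080904] [-0.82626752  0.29047064  0.83018162  1.78544985 -0.23401254  1.16320418
 -0.91580664]
```

View pics/w2.png

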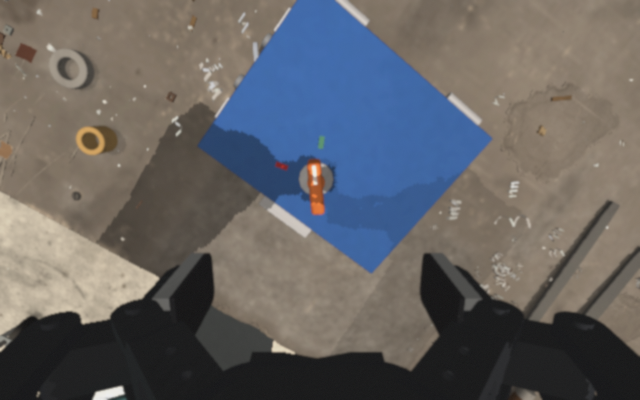

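The wrist view shows the cover shut and the stud at px (316,187) turned close to the green mark. The stud top is 10.7 mm lower than before and stays in after release.

```bash
python3 -c "
from bench import order
print(order.hand_in())"
```

```text
the job is handed in; nothing more can be done
None
```

The cover is shut and the stud is pushed in and turned clockwise into its notch, where it stayed about 10.7 mm in after release; I handed the job in at about 17 s (no verdict came back), the tools and parts were not touched, and contact forces read between moves peaked near 25 N.

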